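# Work the toothed wedge out of the glue-up clamp

### The job

The glue on the sanding block has set: open the blue clamping frame by working its red toothed wedge loose. It catches on alternate sides, so swing its post a little to one side and draw until it catches, then to the other side, never forcing it, until it slides out; leave it released, lying flat on the worktop with its whole length outside the frame, and the jaw sprung back. Do not disturb the sanding block, the jar, the beaker or the marker.

Things in the scene. Friction and masses are not known exactly. Their poses are not given: they have to be found in the camera images.
- clamp: blue clamping frame screwed to the worktop, 164 x 204 mm, 25 mm high, steel straps on it up to 35 mm. Origin on the worktop in the middle of the mouth where the wedge goes in; +x points into the slot (the wedge comes out along -x), z up. It spans x = -4 to 160, y = -150 to 54 mm. Straps over the mouth and nose, 2 mm above the wedge, stop it being lifted out.
- clamp_catches (a point): midpoint between the two fixed square steel catches in the mouth (x = 0 to 4 mm), 12 mm up; axes as the clamp's. The catches' inner faces are at y = +19 and -19 mm. When the wedge can swing no further its bar lies against a catch.
- clamp_anvil (a point): where the wedge's nose is pinched, 82 mm in from the mouth, 14 mm to the +y side, 12 mm up: the face of a fixed round anvil, opposite that of the sprung jaw; axes as the clamp's. The wedge pivots here when its post is pulled sideways (let the post turn). Drag 5 to 12 N, much more while the bar is pressed hard on a catch; a tooth on its catch stops it dead.
- wedge_post (a point): centre of the round black upright post, 24 mm diameter, z = 10 to 54 mm (point 32 mm up), by which the red wedge is held. Wedge 200 mm long, 22 mm high, 0.4 kg, flat on the worktop, axes at the start as the clamp's; from the post it reaches 13 mm out (-x) and 187 mm in (+x). The post starts 45 to 48 mm outside the mouth. Bar 28 mm wide, foot under the post 68 x 26 x 10 mm.
- wedge_tooth (a point): root of the first tooth, on the right (-y) side, 11 mm up; starts 1 to 4 mm behind its catch. Four square teeth, 4 mm thick, stick out 8 mm: right, left, right, left, unevenly 17 to 19 mm apart. Centred, they catch. With the post swung to +y (3 to 5 mm at the mouth, 5 to 8 at the post, later up to 12) right teeth pass, till a left one catches; then ease back 4 to 6 mm and swing to -y.
- wedge_tip (a point): middle of the blunt inner end of the wedge's nose, 11 mm above its underside, 187 mm in (+x) and 6 mm to the +y side of the post's axis; axes as the wedge's. The last tooth is past its catch once the wedge has come out 65 mm; a further 80 to 90 mm straight out brings the nose clear of the frame.
- jaw (a joint): opening of the aluminium jaw in m: 0 = pressed shut on the sanding block by the wedge, 0.013 = fully sprung back. A light spring (about 5 N) opens it by itself as the wedge comes out, about 1.6 mm per 10 mm, and fully once the nose has left it
- sanding_block: sanding block, grey with a yellow face, 97 x 64 x 25 mm, lying in the frame between jaw and fence, origin at the centre of its underside
- jar_screws: clear jar with a black lid, 56 mm wide, 78 mm high, origin at the centre of its underside
- beaker: clear plastic beaker, 65 mm wide, 77 mm high, origin at the centre of its underside
- marker_loose: white marker pen with a blue cap, 135 x 12 x 12 mm, origin at the centre of its underside

How it is judged:
By the outcome, as a careful person would: the job done as asked, in the order asked, and still so for the second after the job is handed in, with the robot touching nothing.
It also fails if it takes over 64 s, if anything falls off the work surface, if the arm or the gripper's body presses on something with over 40 N, if the wrist force passes 120 N, or if a joint passes its speed limit or range.

### The arm

A 6-joint arm with a two-finger parallel gripper is mounted at the origin on the work surface; the furniture and walls round the work are solid. World frame = base frame: x ahead of the robot, y to its left, z up, the work surface at z = 0. Lengths are in m, angles in rad, forces in N, time in s.
With the tool pointing down it reaches from about 0.35 to 0.975 m from the base axis. Payload 4.9 kg.
Tool frame: the origin (TCP) lies midway between the tips of the shut fingers; the grasp point (between the pads) lies 19 mm behind it (manip.hold_point_z is the distance from the TCP to the grasp point, in m); z points along the fingers, y is the line along which they close (so a half turn about z gives the same grasp; the last joint's range is limited). The gripper opens to 85 mm and grips with 20 to 120 N. Pads are 22 mm wide; open, the fingers measure 114 mm over their backs; the gripper's body (76 mm by 85 mm) begins 54 mm behind the grasp point. The pads swing forward as they close: fully open they stand 13 mm farther back than shut.
Start: joints at [0.988, 0.053, 1.613, -0, 1.476, -0.119], TCP at [0.28, 0.559, 0.231] pointing down, gripper open.
Joint ranges: [-3.01, 3.01], [-1.01, 2.22], [0.06, 2.58], [-1.02, 4.17], [0.09, 2.62], [-3.14, 3.14]. Speed limits (rad/s): [2.57, 2.57, 3.14, 3.14, 3.14, 3.14].

### API

Orientations are given as a unit quaternion [w, x, y, z].
In Python, from plant import manip gives the robot as it stands. The module is installed in compiled form; this text tells all that it offers.
- The arm moves only by the shell command python3 -m jog 'ROWS' [OPENING]. ROWS is JSON, one flat list of numbers, 6 for each row, row after row: the shift along the tool's x, y, z in units of 0.1 m (1.0 is 0.1 m), then the turn, a rotation vector about the tool's x, y, z in units of 180 degrees (1.0 is 180 degrees). A call has 1 to 8 rows; each row is the pose to reach, as a shift and turn from the pose commanded when the call began, along the tool's axes at that moment, turning the shorter way round; what a row does not reach only later rows make up. A row lasts 1/8 s, in which the tool goes at most 62.5 mm and 10.7 degrees, less where a joint would pass 70% of its speed; a pose out of reach is approached as far as the arm can. A call with a number of a shift or a turn outside -1 to 1 is refused whole. A call with a gripper value outside its range is refused whole. OPENING is the finger opening in mm, from 0 to 85.4, set as the call begins (- or left out, the last holds). The fingers move at their own pace and stop on an object; the grip force is fixed at half the most. Time passes only in rows, so rows that repeat a pose let the fingers close. It gives the time, the measured TCP pose, the force, the opening and the grip force at its end, in the units of the state.
- manip.state(): the state, without advancing time (a new reading comes with each control period).
- manip.grab_frame(name): name is "side" or "top"; returns a dict with "img" (420x560x3 uint8, blue, green, red), "z_map" (420x560 float32, m along the optical axis (not along the pixel's ray), 0 where there is no reading), "fx", "fy", "cx", "cy" (pixels), "distortion" ([k1, k2, p1, p2, k3] as OpenCV has them; the pictures are not rectified), "xyz" and "attitude" of the camera in the world. Camera axes: x right, y up, looking along -z (the intrinsics and any distortion apply to the point x, -y, -z); pixel columns grow to the right and rows downward; lengths in m; the calibration is good to about 2 mm. A picture is of the moment at which its call begins.
- manip.job_done(): hands the job in; it is judged then, once.
The state is a dict: "time": time; "joint_pos": joint angles; "joint_vel": joint speeds; "joint_efforts": joint torques, N m; "tool_pos": TCP position; "tool_rot": TCP orientation; "contact_force": force on the tool from outside, world axes, zero at the start; "ft_torque": the same for the moment, N m; "gripper_width": opening from 0.0 (shut) to 1.0 (fully open); "grasp_force": force on a finger pad.
Only numpy, scipy, OpenCV 4.12 (cv2) and the standard library are available. Lean on these libraries where they do the work, as an engineer would, in place of code of your own. Each camera call takes 0.05 s, during which the arm holds its last target. There are 200 camera calls.

## Working session

There is one attempt and no reset: what is moved stays moved. The work goes in short steps, Python scripts to look and compute and a shell command to move; the robot and the scene stay as the last step left them, time stands still between calls to the robot, and variables do not carry over. Pictures are saved under pics/ and viewed, at most 10 in all, crops included, and the job is handed in when it is done.

```bash
mkdir -p pics
cat > h.py <<'E'
import numpy as np, cv2
from scipy.spatial.transform import Rotation as R
from plant import manip
def rot(q): return R.from_quat([q[1],q[2],q[3],q[0]]).as_matrix()
def cloud(f):
    h,w=f["z_map"].shape
    u,v=np.meshgrid(np.arange(w),np.arange(h))
    K=np.array([[f["fx"],0,f["cx"]],[0,f["fy"],f["cy"]],[0,0,1]])
    p=cv2.undistortPoints(np.stack([u,v],-1).reshape(-1,1,2).astype(np.float32),K,np.array(f["distortion"])).reshape(h,w,2)
    z=f["z_map"]
    c=np.stack([p[...,0]*z,-p[...,1]*z,-z],-1)
    return c@rot(f["attitude"]).T+np.array(f["xyz"])
E
python3 - <<'E'
from h import *
s=manip.state();print({k:np.round(v,3) for k,v in s.items()},manip.hold_point_z)
for n in("top","side"):
    f=manip.grab_frame(n);cv2.imwrite(f"pics/{n}0.png",f["img"]);np.save(f"{n}0.npy",cloud(f));print(n,f["xyz"],f["attitude"])
E
```

```text
{'time': np.float64(0.0), 'joint_pos': array([ 0.988,  0.053,  1.614, -0.   ,  1.476, -0.119]), 'joint_vel': array([-0.   , -0.002,  0.001,  0.001,  0.001,  0.   ]), 'joint_efforts': array([-0.0000e+00, -3.9372e+01, -3.7016e+01, -0.0000e+00,  7.0000e-03,
       -0.0000e+00]), 'tool_pos': array([0.279, 0.558, 0.23 ]), 'tool_rot': array([-0.   ,  0.23 ,  0.973, -0.001]), 'contact_force': array([-0.457, -0.097,  0.447]), 'ft_torque': array([0.032, 0.009, 0.036]), 'grasp_force': np.float64(0.0), 'gripper_width': np.float64(1.001)} 0.0187
top [0.41555358 0.21390212 0.99038973] [-0.69812674 -0.02841687  0.02723219  0.71489156]
side [ 0.03587497 -0.80940444  0.8655963 ] [ 0.86927918  0.44499487 -0.09257253 -0.19432858]
```

View pics/top0.png

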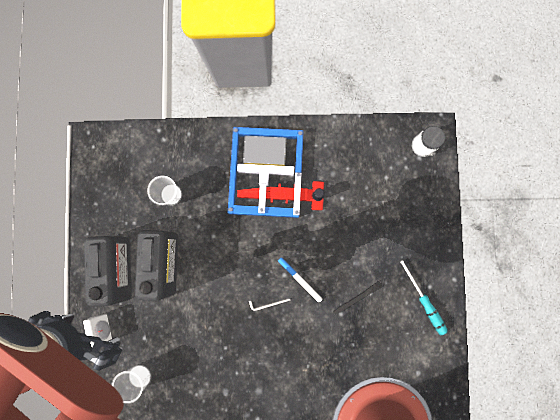

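View pics/side0.png

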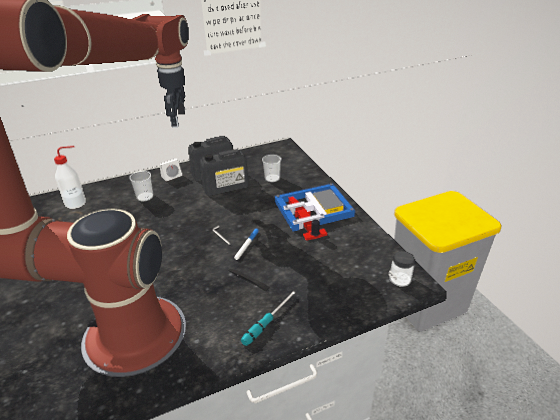

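The top picture shows the frame at about (267,171), the wedge along row 193 with its post at (319,194) and its nose at (237,193). The marker is at (300,280), the jar at (428,142) and the beaker at (164,190). Clamp +x is roughly world +y.

Run:
```python
from h import *
for n in("top","side"):
    P=np.load(n+"0.npy");im=cv2.imread(f"pics/{n}0.png").astype(int);b,g,r=im[...,0],im[...,1],im[...,2]
    # blue frame top
    near=(P[...,0]>0.4)&(P[...,0]<0.85)&(abs(P[...,1])<0.3)
    if n=="top":
        bl=(b>120)&(r<80)&near&(P[...,2]>0.018)&(P[...,2]<.032); bl[:100]=0;bl[225:]=0
        q=P[bl]; rc=cv2.minAreaRect(q[:,:2].astype(np.float32));print("blue",len(q),rc,q[:,2].mean()); print(np.round(cv2.boxPoints(rc),4))
        a=np.median(P[160:170,:,:],axis=(0,1))
    red=(r>120)&(g<70)&(b<70)&near&(P[...,2]>0.0)&(P[...,2]<.04)
    q=P[red];print(n,"red n",len(q),q.min(0),q.max(0))
    # wedge bar axis
    bar=q[(q[:,2]>.016)];print("bar",len(bar),np.percentile(bar,[2,50,98],axis=0).round(4))
    dk=(im.max(2)<70)&near&(P[...,2]>0.035)&(P[...,2]<.07)
    if dk.sum():
        q=P[dk];q=q[(q[:,0]>.5)&(q[:,1]<.2)];print("post",len(q),np.median(q,0).round(4),q.min(0).round(4),q.max(0).round(4))
        t=q[q[:,2]>.05];print("posttop",len(t),t.mean(0).round(4),cv2.minEnclosingCircle(t[:,:2].astype(np.float32)))
    print("table z",np.median(P[230:250,180:260,2]) if n=="top" else "")
f=cv2.imread("pics/top0.png")[110:230,140:345];cv2.imwrite("pics/c0.png",cv2.resize(f,None,fx=3.9,fy=3.9,interpolation=cv2.INTER_CUBIC))
```

```text
blue 213 ((0.5982004404067993, 0.23880130052566528), (0.1344406008720398, 0.2050984501838684), 85.81778717041016) 0.023058965158437545
[[0.491  0.1792]
 [0.6956 0.1643]
 [0.7054 0.2984]
 [0.5008 0.3133]]
top red n 615 [5.08533122e-01 1.18267807e-01 1.80669977e-04] [0.57529657 0.29981305 0.02650938]
bar 385 [[0.5316 0.1602 0.0177]
 [0.5467 0.2219 0.0214]
 [0.5615 0.2939 0.025 ]]
post 21 [0.5353 0.1367 0.0468] [ 0.53   -0.1066  0.0354] [0.6755 0.1453 0.0695]
posttop 9 [0.5527 0.1028 0.0545] ((0.6069509983062744, 0.018645144999027252), 0.14289674162864685)
table z -0.0011683593289183447
side red n 321 [5.03808415e-01 1.19704423e-01 8.91821742e-05] [0.57905636 0.29971022 0.02763505]
bar 150 [[0.5276 0.1629 0.0176]
 [0.5421 0.2269 0.0222]
 [0.5616 0.2987 0.0265]]
post 84 [0.5393 0.1276 0.0531] [ 0.527  -0.1465  0.0356] [0.6719 0.1442 0.0694]
posttop 52 [0.5846 0.0182 0.0598] ((0.602698028087616, 0.0011224150657653809), 0.1587759405374527)
table z
```

View pics/c0.png

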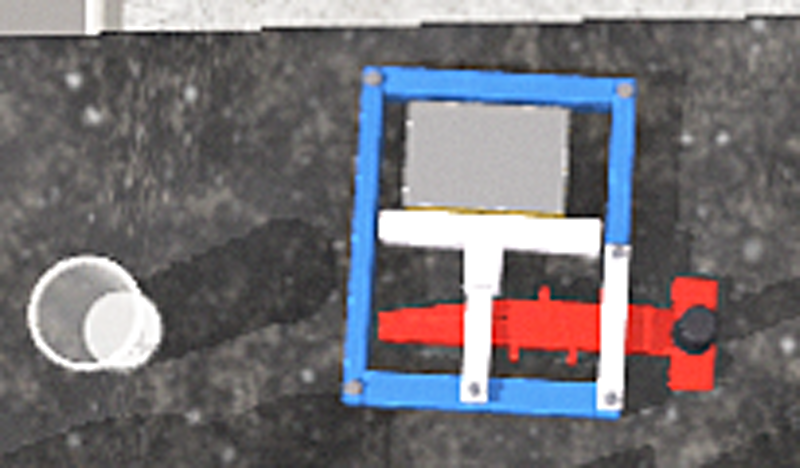

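```bash
cat >> h.py <<'E'
def measure(n,P,im,yl=(.03,.17)):
    im=im.astype(int);b,g,r=im[...,0],im[...,1],im[...,2];out={}
    reg=(P[...,0]>.5)&(P[...,0]<.6)
    dk=(im.max(2)<75)&reg&(P[...,1]>yl[0])&(P[...,1]<yl[1])&(P[...,2]>.03)&(P[...,2]<.06)
    q=P[dk];out["post"]=(len(q),q.mean(0).round(4),q.min(0).round(4),q.max(0).round(4)) if len(q) else None
    red=(r>100)&(g<80)&(b<80)&reg&(P[...,1]>0)&(P[...,1]<.35)&(P[...,2]<.03)
    return out,P[red]
E
python3 - <<'E'
from h import *
for n in("top","side"):
    P=np.load(n+"0.npy");im=cv2.imread(f"pics/{n}0.png")
    o,q=measure(n,P,im,(.1,.16));print(n,o)
    foot=q[q[:,1]<.155];foot=foot[foot[:,2]<.016];print(" foot",foot.min(0).round(4),foot.max(0).round(4))
    bar=q[(q[:,2]>.017)]
    for y in np.arange(.14,.31,.01):
        w=bar[abs(bar[:,1]-y)<.005]
        if len(w):print(" ",round(y,3),len(w),w[:,0].min().round(4),w[:,0].max().round(4))
    b,g,r=[im[...,i].astype(int) for i in range(3)]
    bl=(b>110)&(r<90)&(b-r>60)&(P[...,2]>.0)&(P[...,2]<.03)&(P[...,0]>.45)&(P[...,0]<.75)&(P[...,1]>.1)&(P[...,1]<.35)
    q=P[bl]
    # outer far wall (x=160) : max y per x ; mouth wall: min y
    for x in np.arange(.49,.71,.015):
        w=q[(abs(q[:,0]-x)<.004)]
        if len(w):print("  x",round(x,3),len(w),w[:,1].min().round(4),w[:,1].max().round(4))
    for y in np.arange(.15,.32,.02):
        w=q[(abs(q[:,1]-y)<.004)]
        if len(w):print("  y",round(y,3),len(w),w[:,0].min().round(4),w[:,0].max().round(4))
E
```

```text
top {'post': (29, array([0.5358, 0.1349, 0.0462]), array([0.5298, 0.1232, 0.0303]), array([0.5467, 0.1453, 0.0561]))}
 foot [ 0.5071  0.1174 -0.0036] [0.5753 0.155  0.0145]
  0.16 37 0.5297 0.5574
  0.17 38 0.5313 0.5576
  0.19 36 0.5322 0.5581
  0.2 50 0.5327 0.5607
  0.21 52 0.5257 0.5608
  0.22 64 0.5349 0.5705
  0.23 48 0.5354 0.5612
  0.24 52 0.5287 0.5619
  0.25 41 0.5363 0.562
  0.27 20 0.5387 0.56
  0.28 45 0.5388 0.5604
  0.29 30 0.5393 0.5602
  0.3 31 0.54 0.5585
  x 0.49 22 0.1799 0.2167
  x 0.505 142 0.1932 0.3429
  x 0.52 40 0.2737 0.341
  x 0.535 11 0.3289 0.3382
  x 0.55 13 0.3275 0.3359
  x 0.565 15 0.3263 0.3379
  x 0.58 14 0.3254 0.3355
  x 0.595 30 0.1725 0.3352
  x 0.61 28 0.1688 0.335
  x 0.625 30 0.1684 0.3299
  x 0.64 28 0.1689 0.3301
  x 0.655 34 0.1654 0.3297
  x 0.67 35 0.1648 0.3321
  x 0.685 172 0.1655 0.3268
  x 0.7 82 0.1978 0.3169
  y 0.17 70 0.5946 0.6942
  y 0.19 50 0.4914 0.695
  y 0.21 38 0.4931 0.6979
  y 0.23 47 0.4949 0.6989
  y 0.25 54 0.4962 0.7015
  y 0.27 27 0.4979 0.7021
  y 0.29 38 0.4993 0.7046
  y 0.31 41 0.5009 0.7047
side {'post': (73, 
[... 335 characters left out ...]
 0.5586
  0.25 21 0.5277 0.5601
  0.26 10 0.5367 0.5586
  0.29 6 0.5397 0.5532
  0.3 13 0.5373 0.5585
  x 0.49 65 0.1802 0.2661
  x 0.505 70 0.1797 0.3418
  x 0.52 10 0.2609 0.3436
  x 0.535 20 0.3254 0.3419
  x 0.55 8 0.3279 0.3435
  x 0.565 15 0.3267 0.3475
  x 0.58 33 0.172 0.3403
  x 0.595 36 0.1696 0.3415
  x 0.61 30 0.17 0.3364
  x 0.625 24 0.1714 0.3341
  x 0.64 32 0.1669 0.332
  x 0.655 30 0.1678 0.3331
  x 0.67 34 0.1677 0.3316
  x 0.685 84 0.1647 0.3323
  x 0.7 23 0.2344 0.3254
  y 0.17 158 0.5763 0.6912
  y 0.19 22 0.4889 0.6905
  y 0.21 29 0.4899 0.7117
  y 0.23 24 0.4913 0.6943
  y 0.25 25 0.4938 0.6972
  y 0.27 14 0.4933 0.6978
  y 0.29 25 0.496 0.7185
  y 0.31 21 0.4968 0.6987
```

```bash
cat >> h.py <<'E'
X=np.array([.077,.997,0]);X/=np.linalg.norm(X);Y=np.array([-X[1],X[0],0]);O=np.array([.5446,.1795,0])
def goto(xyz,yaw):  # yaw: angle of tool y in world, pointing down
    s=manip.state();T=rot(s["tool_rot"])
    y=np.array([np.cos(yaw),np.sin(yaw),0]);z=np.array([0,0,-1.]);G=np.stack([np.cross(y,z),y,z],1)
    print("shift(0.1m)",(T.T@(np.array(xyz)-s["tool_pos"])*10).round(3),"turn/180",(R.from_matrix(T.T@G).as_rotvec()/np.pi).round(4),"toolx",T[:,0].round(3),"tooly",T[:,1].round(3))
E
python3 - <<'E'
from h import *
yaw=np.arctan2(-Y[1],-Y[0]);print(yaw)
goto([.5412,.1325,.10],yaw);goto([.5412,.1325,.017],yaw)
E
```

```text
-0.07707868678093788
shift(0.1m) [-4.249 -2.636  1.305] turn/180 [-6.000e-04  3.000e-04  3.769e-01] toolx [-0.894  0.447  0.   ] tooly [ 0.447  0.894 -0.002]
shift(0.1m) [-4.249 -2.634  2.135] turn/180 [-6.000e-04  3.000e-04  3.769e-01] toolx [-0.894  0.447  0.   ] tooly [ 0.447  0.894 -0.002]
```

```bash
python3 -m jog '[-0.5,-0.31,0,0,0,0,-1,-0.62,0,0,0,0]' 45; python3 -m jog '[-0.5,-0.31,0,0,0,0,-1,-0.62,0,0,0,0]';python3 -m jog '[-0.5,-0.31,0,0,0,0,-1,-0.62,0,0,0,0]';python3 -m jog '[-0.5,-0.31,0.2,0,0,0,-1,-0.62,0.5,0,0,0.05,-1,-0.62,0.5,0,0,0.1,-1,-0.62,0.5,0,0,0.16,-1,-0.62,0.5,0,0,0.21,-1,-0.62,0.5,0,0,0.27,-1,-0.62,0.5,0,0,0.32,-1,-0.62,0.5,0,0,0.377]'
python3 - <<'E'
from h import *
yaw=-.077
goto([.5412,.1325,.10],yaw);goto([.5412,.1325,.017],yaw);print(manip.state()["joint_pos"])
E
```

```text
time: 0.35
tool_pos: [0.3414, 0.4577, 0.2306]
tool_rot: [-0.0, 0.229, 0.973, -0.0]
contact_force: [0.6, -0.5, 0.6]
gripper_width: 0.604
grasp_force: 0.0
time: 0.6
tool_pos: [0.4034, 0.3568, 0.2308]
tool_rot: [-0.0, 0.23, 0.973, -0.0]
contact_force: [0.5, 0.2, 0.3]
gripper_width: 0.527
grasp_force: 0.0
time: 0.85
tool_pos: [0.4651, 0.2566, 0.2309]
tool_rot: [-0.0, 0.23, 0.973, -0.0]
contact_force: [0.0, 0.5, 0.3]
gripper_width: 0.527
grasp_force: 0.0
time: 1.85
tool_pos: [0.526, 0.1581, 0.1806]
tool_rot: [-0.0, 0.736, 0.677, -0.0]
contact_force: [0.3, -0.4, 0.1]
gripper_width: 0.526
grasp_force: 0.0
shift(0.1m) [-0.243  0.174  0.806] turn/180 [-0.0004  0.0001 -0.002 ] toolx [ 0.083  0.997 -0.   ] tooly [ 0.997 -0.083 -0.001]
shift(0.1m) [-0.242  0.175  1.636] turn/180 [-0.0004  0.0001 -0.002 ] toolx [ 0.083  0.997 -0.   ] tooly [ 0.997 -0.083 -0.001]
[ 1.56565828e-01 -9.08408610e-02  1.84019634e+00 -2.49271327e-05
  1.39340233e+00  2.39759304e-01]
```

```bash
python3 -m jog '[-0.12,0.09,0.3,0,0,0,-0.243,0.174,0.7,0,0,-0.002,-0.243,0.174,0.9,0,0,-0.002,-0.243,0.174,0.9,0,0,-0.002]'
python3 - <<'E'
from h import *
goto([.5412,.1325,.017],-.077)
for n in("top","side"):
    f=manip.grab_frame(n);im=f["img"]; 
    if n=="side": cv2.imwrite("pics/s1.png",cv2.resize(im[160:280,230:390],None,fx=4.5,fy=4.5,interpolation=cv2.INTER_CUBIC))
    else: print(measure(n,cloud(f),im,(.1,.16))[0])
E
```

```text
time: 2.35
tool_pos: [0.5401, 0.1327, 0.0892]
tool_rot: [-0.001, 0.732, 0.681, -0.002]
contact_force: [-0.2, -0.9, 0.3]
gripper_width: 0.528
grasp_force: 0.0
shift(0.1m) [-0.001  0.014  0.722] turn/180 [-0.0015  0.0002  0.0018] toolx [ 0.071  0.997 -0.001] tooly [ 0.997 -0.071 -0.005]
{'post': None}
```

View pics/s1.png

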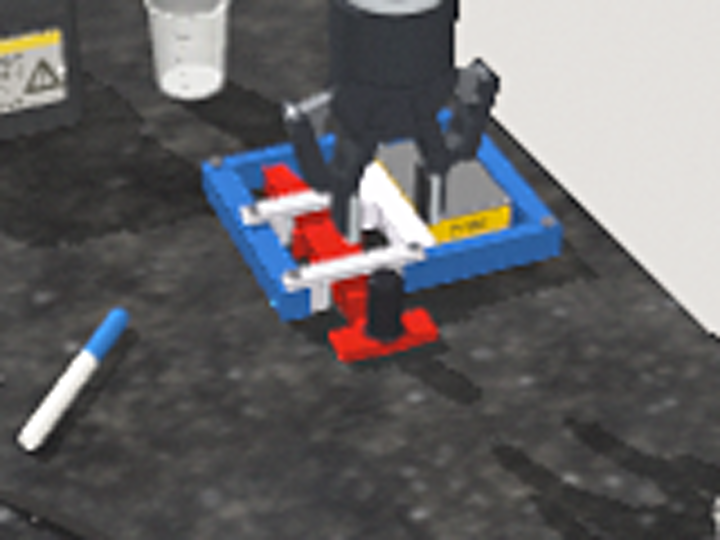

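The crop shows the fingers straddling the post's line at (385,300), so the alignment is good. I'll go down and close.

```bash
python3 -m jog '[0,0.01,0.35,0,0,0,0,0.014,0.6,0,0,0,0,0.014,0.71,0,0,0,0,0.014,0.71,0,0,0]'; python3 -m jog '[0,0,0,0,0,0,0,0,0,0,0,0,0,0,0,0,0,0,0,0,0,0,0,0]' 10
python3 - <<'E'
from h import *
s=manip.state();print((s["tool_pos"]-O)@np.stack([X,Y],1),s["ft_torque"]);goto([.5412,.1325,.017],-.077)
E
```

```text
time: 2.95
tool_pos: [0.5436, 0.1328, 0.021]
tool_rot: [0.0, 0.732, 0.682, 0.0]
contact_force: [-0.9, 0.6, 0.1]
gripper_width: 0.523
grasp_force: 0.0
time: 3.45
tool_pos: [0.5442, 0.1327, 0.0222]
tool_rot: [0.001, 0.732, 0.682, 0.001]
contact_force: [-3.2, -1.0, 6.0]
gripper_width: 0.262
grasp_force: 59.4
[-0.0466984  -0.00322724] [-0.04879727  0.62574817  0.11331222]
shift(0.1m) [-0.004 -0.03   0.052] turn/180 [ 0.0006 -0.0001  0.002 ] toolx [0.071 0.997 0.   ] tooly [ 0.997 -0.071  0.002]
```

```bash
cat > st.py <<'E'
from h import *
s=manip.state();B=np.stack([X,Y,[0,0,1]],1);T=rot(s["tool_rot"])
print("clamp mm",((s["tool_pos"]-O)@B*1000).round(1),"F",(s["contact_force"]@B).round(1),"Tz",round(s["ft_torque"][2],2),"yaw",round(float(np.degrees(np.arctan2(T[:,1]@X,-T[:,1]@Y))),2),"grip",round(float(s["gripper_width"]),3))
E
python3 -m jog '[0,-0.03,0,0,0,0.008,0,-0.05,0,0,0,0.013,0,-0.05,0,0,0,0.013]'>/dev/null; python3 st.py;  python3 -m jog '[0,-0.01,0,0,0,0.0025,0,-0.01,0,0,0,0.0025]'>/dev/null; python3 st.py;python3 -m jog '[0,-0.01,0,0,0,0.0025,0,-0.01,0,0,0,0.0025]'>/dev/null; python3 st.py
```

```text
clamp mm [-46.8   0.9  22.2] F [-1.  -1.1  5.1] Tz 0.39 yaw -1.99 grip 0.265
clamp mm [-46.8   1.8  22.3] F [-0.7 -1.3  5.3] Tz 0.39 yaw -2.43 grip 0.263
clamp mm [-46.8   2.8  22.3] F [-1.2 -1.4  6.3] Tz 0.41 yaw -2.88 grip 0.263
```

```bash
python3 -m jog '[0,-0.007,0,0,0,0.002,0,-0.007,0,0,0,0.002]'>/dev/null; python3 st.py;  python3 -m jog '[-0.02,0,0,0,0,0,-0.04,0,0,0,0,0,-0.04,0,0,0,0,0]'>/dev/null; python3 st.py;python3 -m jog '[-0.02,0,0,0,0,0,-0.02,0,0,0,0,0]'>/dev/null; python3 st.py
```

```text
clamp mm [-46.8   3.5  22.2] F [-1.5 -1.1  6.4] Tz 0.45 yaw -3.23 grip 0.261
clamp mm [-48.4   4.4  22.2] F [7.8 0.5 6.1] Tz 0.3 yaw -3.31 grip 0.267
clamp mm [-49.9   4.7  22.2] F [9.8 1.4 5.7] Tz 0.17 yaw -3.32 grip 0.263
```

```bash
for i in 1 2; do :; done; python3 -m jog '[-0.02,0.002,0,0,0,0,-0.03,0.003,0,0,0,0]'>/dev/null; python3 st.py;  python3 -m jog '[-0.02,0.002,0,0,0,0,-0.03,0.003,0,0,0,0]'>/dev/null; python3 st.py;python3 -m jog '[-0.02,0.002,0,0,0,0,-0.03,0.003,0,0,0,0]'>/dev/null; python3 st.py
```

```text
clamp mm [-52.4   4.7  22.2] F [11.5  1.3  6.2] Tz 0.23 yaw -3.32 grip 0.265
clamp mm [-55.5   4.7  22.2] F [12.   2.5  6.7] Tz 0.3 yaw -3.3 grip 0.264
clamp mm [-58.7   4.6  22.2] F [11.4  3.3  6. ] Tz 0.31 yaw -3.29 grip 0.262
```

```bash
python3 -m jog '[-0.02,0.002,0,0,0,0,-0.04,0.003,0,0,0,0]'>/dev/null; python3 st.py;  python3 -m jog '[-0.015,0.001,0,0,0,0,-0.025,0.002,0,0,0,0]'>/dev/null; python3 st.py;python3 -m jog '[-0.01,0.001,0,0,0,0,-0.02,0.001,0,0,0,0]'>/dev/null; python3 st.py
```

```text
clamp mm [-62.7   4.5  22.2] F [10.4  2.5  7.5] Tz 0.36 yaw -3.28 grip 0.266
clamp mm [-65.2   4.5  22.2] F [11.6  2.3  7.2] Tz 0.37 yaw -3.28 grip 0.266
clamp mm [-67.    4.5  22.2] F [13.7  3.1  6.7] Tz 0.46 yaw -3.28 grip 0.259
```

```bash
python3 -m jog '[-0.01,0,0,0,0,0,-0.015,0.001,0,0,0,0]'>/dev/null; python3 st.py;  python3 -m jog '[-0.01,0,0,0,0,0,-0.015,0.001,0,0,0,0]'>/dev/null; python3 st.py
```

```text
clamp mm [-67.    4.5  22.2] F [19.2  2.3  5.9] Tz 0.44 yaw -3.31 grip 0.264
clamp mm [-67.    4.5  22.2] F [24.7  2.2  6. ] Tz 0.47 yaw -3.33 grip 0.264
```

```bash
python3 -m jog '[0.03,0,0,0,0,0,0.06,0,0,0,0,0,0.06,0,0,0,0,0]'>/dev/null; python3 st.py;  python3 -m jog '[0.02,0,0,0,0,0,0.04,0,0,0,0,0,0.04,0,0,0,0,0]'>/dev/null; python3 st.py
```

```text
clamp mm [-66.9   4.5  22.2] F [ 0.4  5.8 10.9] Tz 0.43 yaw -3.21 grip 0.264
clamp mm [-66.4   4.3  22.2] F [-12.7   5.3  13.1] Tz 0.42 yaw -3.18 grip 0.264
```

```bash
python3 -m jog '[0.02,0,-0.01,0,0,0,0.035,0,-0.01,0,0,0,0.035,0,-0.01,0,0,0]'>/dev/null; python3 st.py;  python3 -m jog '[0.015,0,0,0,0,0,0.015,0,0,0,0,0]'>/dev/null; python3 st.py
```

```text
clamp mm [-62.8   4.3  22.2] F [-12.1   2.8   8. ] Tz 0.34 yaw -3.21 grip 0.267
clamp mm [-61.3   4.2  22.2] F [-12.1   3.6   7.6] Tz 0.35 yaw -3.2 grip 0.264
```

```bash
python3 -m jog '[0.002,0.04,0,0,0,-0.009,0.004,0.08,0,0,0,-0.018,0.005,0.1,0,0,0,-0.0225,0.005,0.1,0,0,0,-0.0225]'>/dev/null; python3 st.py;  python3 -m jog '[0,0.01,0,0,0,-0.0023,0,0.02,0,0,0,-0.0045,0,0.02,0,0,0,-0.0045]'>/dev/null; python3 st.py
```

```text
clamp mm [-60.3  -4.8  22.3] F [-9.4  6.9 10.3] Tz 0.21 yaw 0.79 grip 0.266
clamp mm [-60.   -6.6  22.2] F [-7.8  6.6 10.8] Tz 0.18 yaw 1.59 grip 0.263
```

```bash
python3 -m jog '[0,0.01,0,0,0,-0.0023,0,0.02,0,0,0,-0.0045,0,0.02,0,0,0,-0.0045]'>/dev/null; python3 st.py;  python3 -m jog '[-0.01,0.007,0,0,0,-0.0015,-0.01,0.015,0,0,0,-0.003,-0.01,0.015,0,0,0,-0.003]'>/dev/null; python3 st.py
```

```text
clamp mm [-59.8  -8.6  22.3] F [-6.2  7.5  9.9] Tz 0.11 yaw 2.39 grip 0.264
clamp mm [-59.8  -9.4  22.2] F [-3.2  9.3 13.4] Tz -0.04 yaw 2.9 grip 0.261
```

```bash
python3 -m jog '[-0.01,0.007,0,0,0,-0.0015,-0.01,0.015,0,0,0,-0.003,-0.02,0.015,0,0,0,-0.003]'>/dev/null; python3 st.py;  python3 -m jog '[-0.02,0,0,0,0,0,-0.04,0,0,0,0,0,-0.04,0,0,0,0,0]'>/dev/null; python3 st.py
```

```text
clamp mm [-59.8  -9.7  22.3] F [ 5.8 15.1 16.4] Tz -0.2 yaw 3.38 grip 0.261
clamp mm [-59.9  -9.7  22.2] F [19.  14.  14.4] Tz -0.23 yaw 3.34 grip 0.262
```

```bash
python3 -m jog '[0,-0.015,0,0,0,0.002,0,-0.015,0,0,0,0.002]'>/dev/null; python3 st.py;  python3 -m jog '[-0.01,0,0,0,0,0,-0.02,0,0,0,0,0]'>/dev/null; python3 st.py
```

```text
clamp mm [-59.9  -9.6  22.2] F [18.2  8.6  8.3] Tz -0.04 yaw 3.01 grip 0.262
clamp mm [-60.5  -9.7  22.2] F [24.8  8.4  7.1] Tz -0.02 yaw 3.0 grip 0.263
```

```bash
python3 -m jog '[0,-0.015,0,0,0,0.001,0,-0.015,0,0,0,0.001]'>/dev/null; python3 st.py;  python3 -m jog '[0,-0.01,0,0,0,0.001,-0.01,-0.01,0,0,0,0.001]'>/dev/null; python3 st.py
```

```text
clamp mm [-63.4  -9.6  22.2] F [12.5  3.6  4.6] Tz 0.04 yaw 2.87 grip 0.263
clamp mm [-65.8  -9.4  22.2] F [7.5 0.8 3.5] Tz 0.03 yaw 2.69 grip 0.259
```

```bash
python3 -m jog '[-0.015,0.002,0,0,0,0,-0.03,0.002,0,0,0,0]'>/dev/null; python3 st.py;  python3 -m jog '[-0.015,0,0,0,0,0,-0.03,0,0,0,0,0]'>/dev/null; python3 st.py; python3 -m jog '[-0.015,0,0,0,0,0,-0.03,0,0,0,0,0]'>/dev/null; python3 st.py
```

```text
clamp mm [-68.9  -9.7  22.2] F [9.  1.1 2.9] Tz 0.01 yaw 2.69 grip 0.258
clamp mm [-71.9  -9.9  22.2] F [8.5 0.3 4.3] Tz -0.02 yaw 2.69 grip 0.267
clamp mm [-74.9 -10.1  22.2] F [8.5 1.1 3. ] Tz 0.05 yaw 2.69 grip 0.264
```

```bash
python3 -m jog '[-0.02,0,0,0,0,0,-0.045,0,0,0,0,0]'>/dev/null; python3 st.py;  python3 -m jog '[-0.015,0,0,0,0,0,-0.025,0,0,0,0,0]'>/dev/null; python3 st.py; python3 -m jog '[-0.01,0,0,0,0,0,-0.02,0,0,0,0,0]'>/dev/null; python3 st.py; python3 -m jog '[-0.01,0,0,0,0,0,-0.015,0,0,0,0,0]'>/dev/null; python3 st.py
```

```text
clamp mm [-79.5 -10.3  22.2] F [9.1 0.9 3.5] Tz 0.02 yaw 2.69 grip 0.264
clamp mm [-82.  -10.5  22.2] F [8.2 2.  3.7] Tz -0.06 yaw 2.68 grip 0.264
clamp mm [-83.9 -10.5  22.2] F [8.6 0.9 3.6] Tz -0.02 yaw 2.68 grip 0.261
clamp mm [-85.5 -10.6  22.2] F [8.2 1.3 4.1] Tz 0.02 yaw 2.68 grip 0.267
```

```bash
python3 -m jog '[-0.01,0,0,0,0,0,-0.015,0,0,0,0,0]'>/dev/null; python3 st.py;  python3 -m jog '[-0.01,0,0,0,0,0,-0.015,0,0,0,0,0]'>/dev/null; python3 st.py
```

```text
clamp mm [-85.6 -10.6  22.2] F [14.7  1.   2.5] Tz 0.01 yaw 2.65 grip 0.267
clamp mm [-85.7 -10.6  22.2] F [19.9 -0.   2.1] Tz 0.0 yaw 2.64 grip 0.265
```

```bash
python3 -m jog '[0.04,0,0,0,0,0,0.08,0,0,0,0,0,0.1,0,0,0,0,0,0.1,0,0,0,0,0]'>/dev/null; python3 st.py;  python3 -m jog '[0.02,0,0,0,0,0,0.03,0,0,0,0,0]'>/dev/null; python3 st.py
```

```text
clamp mm [-84.3 -10.9  22.2] F [-13.    1.8   5.7] Tz 0.1 yaw 2.78 grip 0.263
clamp mm [-82.3 -10.8  22.2] F [-16.6   1.1   7.5] Tz 0.04 yaw 2.77 grip 0.262
```

```bash
python3 -m jog '[0.02,0,0,0,0,0,0.02,-0.04,0,0,0,0.008,0.02,-0.09,0,0,0,0.018,0.02,-0.13,0,0,0,0.026,0.02,-0.13,0,0,0,0.026]'>/dev/null; python3 st.py;  python3 -m jog '[0,-0.01,0,0,0,0.002,0,-0.02,0,0,0,0.004,0,-0.02,0,0,0,0.004]'>/dev/null; python3 st.py
```

```text
clamp mm [-78.5   2.2  22.2] F [-7.6 -0.2  3.5] Tz 0.07 yaw -1.93 grip 0.262
clamp mm [-78.4   3.9  22.3] F [-6.8 -1.3  3.5] Tz 0.15 yaw -2.63 grip 0.265
```

```bash
python3 -m jog '[-0.01,-0.01,0,0,0,0.002,-0.02,-0.015,0,0,0,0.003,-0.02,-0.015,0,0,0,0.003]'>/dev/null; python3 st.py;  python3 -m jog '[-0.015,0,0,0,0,0,-0.03,0,0,0,0,0,-0.03,0,0,0,0,0]'>/dev/null; python3 st.py; python3 -m jog '[-0.015,0,0,0,0,0,-0.03,0,0,0,0,0]'>/dev/null; python3 st.py
```

```text
clamp mm [-78.4   5.5  22.3] F [-1.4 -4.1  3.4] Tz 0.21 yaw -3.18 grip 0.268
clamp mm [-79.1   6.3  22.2] F [ 7.9 -4.2  5.9] Tz 0.02 yaw -3.22 grip 0.261
clamp mm [-81.1   6.8  22.2] F [11.4 -1.1  6.8] Tz -0.02 yaw -3.25 grip 0.265
```

```bash
python3 -m jog '[-0.015,0,0,0,0,0,-0.03,0,0,0,0,0]'>/dev/null; python3 st.py; python3 -m jog '[-0.015,0,0,0,0,0,-0.03,0,0,0,0,0]'>/dev/null; python3 st.py;  python3 -m jog '[-0.015,0,0,0,0,0,-0.03,0,0,0,0,0]'>/dev/null; python3 st.py
```

```text
clamp mm [-84.    7.1  22.2] F [11.6 -0.6  6.4] Tz -0.11 yaw -3.25 grip 0.268
clamp mm [-86.9   7.3  22.2] F [11.5 -1.2  7.5] Tz -0.08 yaw -3.25 grip 0.257
clamp mm [-90.    7.4  22.2] F [11.3 -0.8  7.4] Tz -0.12 yaw -3.25 grip 0.262
```

Passed. The next catch should come at about -102 to -105.

```bash
python3 -m jog '[-0.03,0,0,0,0,0,-0.05,0,0,0,0,0]'>/dev/null; python3 st.py; python3 -m jog '[-0.02,0,0,0,0,0,-0.04,0,0,0,0,0]'>/dev/null; python3 st.py;  python3 -m jog '[-0.015,0,0,0,0,0,-0.025,0,0,0,0,0]'>/dev/null; python3 st.py;  python3 -m jog '[-0.01,0,0,0,0,0,-0.015,0,0,0,0,0]'>/dev/null; python3 st.py
```

```text
clamp mm [-95.    7.7  22.2] F [12.4 -0.7  7.1] Tz -0.03 yaw -3.25 grip 0.263
clamp mm [-99.    7.9  22.2] F [10.6 -1.   7.8] Tz -0.12 yaw -3.26 grip 0.259
clamp mm [-101.5    8.    22.2] F [11.9 -0.7  6.8] Tz -0.08 yaw -3.26 grip 0.265
clamp mm [-102.6    8.1   22.2] F [14.4 -0.7  6.3] Tz -0.09 yaw -3.26 grip 0.265
```

```bash
python3 -m jog '[-0.01,0,0,0,0,0,-0.015,0,0,0,0,0]'>/dev/null; python3 st.py;  python3 -m jog '[-0.01,0,0,0,0,0,-0.015,0,0,0,0,0]'>/dev/null; python3 st.py
```

```text
clamp mm [-102.6    8.2   22.2] F [20.5 -2.2  5.7] Tz -0.09 yaw -3.29 grip 0.262
clamp mm [-102.7    8.2   22.2] F [26.5 -3.5  4.7] Tz -0.05 yaw -3.31 grip 0.262
```

```bash
python3 -m jog '[0.04,0,0,0,0,0,0.08,0,0,0,0,0,0.12,0,0,0,0,0,0.14,0,0,0,0,0,0.14,0,0,0,0,0]'>/dev/null; python3 st.py;  python3 -m jog '[0.005,0.05,0,0,0,-0.009,0.005,0.1,0,0,0,-0.018,0.005,0.14,0,0,0,-0.025,0.005,0.14,0,0,0,-0.025]'>/dev/null; python3 st.py
```

```text
clamp mm [-98.5   7.4  22.2] F [-13.9   0.6  10.5] Tz 0.01 yaw -3.14 grip 0.265
clamp mm [-97.3  -5.3  22.2] F [-8.6  5.6 13.5] Tz -0.22 yaw 1.29 grip 0.263
```

```bash
python3 -m jog '[0,0.02,0,0,0,-0.0035,0,0.035,0,0,0,-0.006,0,0.035,0,0,0,-0.006]'>/dev/null; python3 st.py;  python3 -m jog '[-0.01,0.015,0,0,0,-0.003,-0.02,0.02,0,0,0,-0.004,-0.02,0.02,0,0,0,-0.004]'>/dev/null; python3 st.py
```

```text
clamp mm [-97.   -8.3  22.2] F [-6.5  7.8 16.1] Tz -0.3 yaw 2.35 grip 0.264
clamp mm [-96.9  -9.6  22.2] F [-0.3 10.3 17.2] Tz -0.56 yaw 3.01 grip 0.263
```

```bash
python3 -m jog '[0,0.01,-0.01,0,0,0.002,-0.01,0.015,-0.015,0,0,0.002,-0.01,0.015,-0.015,0,0,0.002]'>/dev/null; python3 st.py;  python3 -m jog '[-0.01,0,0,0,0,0,-0.02,0,0,0,0,0,-0.03,0,0,0,0,0]'>/dev/null; python3 st.py
```

```text
clamp mm [-97.  -10.4  22.3] F [4.6 7.6 9.8] Tz -0.19 yaw 2.71 grip 0.267
clamp mm [-98.4 -11.5  22.2] F [10.3  1.3  4.3] Tz 0.02 yaw 2.72 grip 0.262
```

```bash
python3 -m jog '[-0.015,0,0,0,0,0,-0.03,0,0,0,0,0]'>/dev/null; python3 st.py; python3 -m jog '[-0.01,0,0,0,0,0,-0.02,0,0,0,0,0]'>/dev/null; python3 st.py;  python3 -m jog '[-0.015,0,0,0,0,0,-0.03,0,0,0,0,0]'>/dev/null; python3 st.py;  python3 -m jog '[-0.015,0,0,0,0,0,-0.03,0,0,0,0,0]'>/dev/null; python3 st.py
```

```text
clamp mm [-101.2  -11.9   22.2] F [10.8  2.2  3.9] Tz 0.06 yaw 2.73 grip 0.263
clamp mm [-103.2  -12.    22.2] F [10.1  2.2  4.2] Tz 0.04 yaw 2.74 grip 0.263
clamp mm [-107.5  -12.4   22.2] F [4.1 0.1 4.6] Tz 0.33 yaw 2.81 grip 0.258
clamp mm [-110.7  -12.6   22.2] F [6.5 1.  5.1] Tz 0.09 yaw 2.77 grip 0.261
```

```bash
python3 -m jog '[-0.02,0,0,0,0,0,-0.045,0,0,0,0,0]'>/dev/null; python3 st.py; python3 -m jog '[0,-0.03,0,0,0,0.006,-0.01,-0.06,0,0,0,0.011,-0.02,-0.09,0,0,0,0.015,-0.03,-0.09,0,0,0,0.015]'>/dev/null; python3 st.py;  python3 -m jog '[-0.03,0,0,0,0,0,-0.06,0,0,0,0,0]'>/dev/null; python3 st.py
python3 - <<'E'
from h import *
P=np.load("top0.npy");print(P[[265,280,298],[285,300,318]].round(3))
f=manip.grab_frame("top");im=f["img"];cv2.imwrite("pics/t2.png",cv2.resize(im[100:300,170:410],None,fx=3,fy=3))
E
```

```text
clamp mm [-115.3  -13.    22.2] F [4.6 0.1 4.3] Tz 0.11 yaw 2.75 grip 0.264
clamp mm [-120.3   -4.4   22.2] F [ 2.8  0.5 -0.5] Tz -0.09 yaw 0.05 grip 0.264
clamp mm [-126.5   -4.7   22.3] F [ 1.6  0.7 -1.3] Tz 0.06 yaw 0.09 grip 0.26
[[0.381 0.212 0.013]
 [0.345 0.179 0.012]
 [0.303 0.138 0.011]]
```

View pics/t2.png

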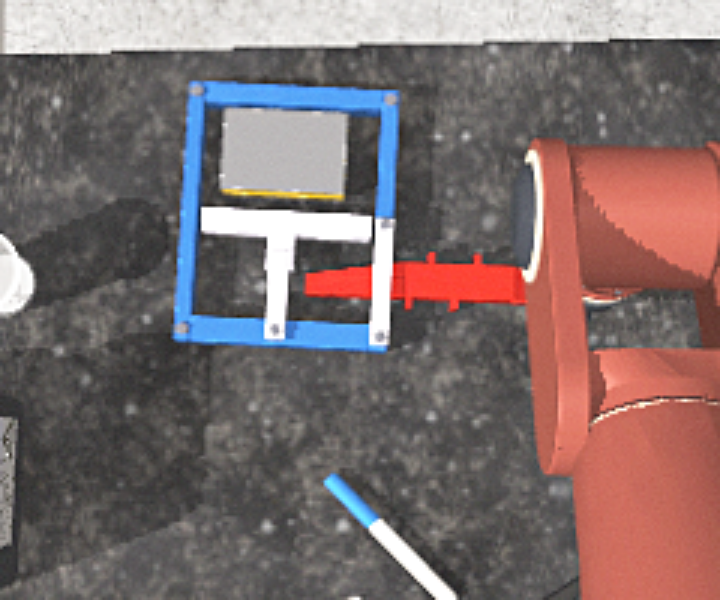

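All four teeth are now outside the mouth strap (x≈390 in the crop), the nose is at (305,283), and the jaw has sprung away from the block. I'll draw it straight out.

```bash
python3 -m jog '[-0.1,0,0,0,0,0,-0.22,0,0,0,0,0,-0.34,0,0,0,0,0,-0.44,0,0,0,0,0,-0.44,0,0,0,0,0]'>/dev/null; python3 st.py; python3 -m jog '[-0.1,0,0,0,0,0,-0.22,0,0,0,0,0,-0.34,0,0,0,0,0,-0.46,0,0,0,0,0,-0.46,0,0.01,0,0,0,-0.46,0,0.01,0,0,0]'; python3 st.py
```

```text
clamp mm [-171.8   -5.4   22.7] F [-1.3  0.  -3.8] Tz 0.06 yaw 0.01 grip 0.264
time: 25.25
tool_pos: [0.5339, -0.0372, 0.0223]
tool_rot: [0.001, 0.734, 0.68, 0.0]
contact_force: [-0.5, -2.3, -1.3]
gripper_width: 0.263
grasp_force: 59.2
clamp mm [-216.9   -6.    22.3] F [-2.4  0.3 -1.3] Tz 0.08 yaw 0.05 grip 0.263
```

```bash
python3 -m jog '[0,0,0.005,0,0,0,0,0,0.005,0,0,0]' >/dev/null; python3 -m jog '[0,0,0,0,0,0,0,0,0,0,0,0,0,0,0,0,0,0,0,0,0,0,0,0]' 50; python3 -m jog '[0,0,-0.2,0,0,0,0,0,-0.5,0,0,0,0,0,-1,0,0,0,0,0,-1,0,0,0]'; python3 -m jog '[0,-0.4,-0.4,0,0,0,-0.5,-0.8,-0.8,0,0,0,-0.9,-1,-1,0,0,0,-0.9,-1,-1,0,0,0,-0.9,-1,-1,0,0,0]'
python3 - <<'E'
from h import *
for n in("top","side"):
    f=manip.grab_frame(n);im=f["img"];P=cloud(f)
    cv2.imwrite(f"pics/{n}3.png",im)
    q=measure(n,P,im)[1];print(n,len(q),q.min(0),q.max(0),((q-O)@X*1e3).max())
E
```

```text
time: 26.0
tool_pos: [0.5334, -0.0364, 0.0212]
tool_rot: [-0.0, 0.733, 0.68, 0.0]
contact_force: [0.3, -0.4, 0.3]
gripper_width: 0.583
grasp_force: 0.0
time: 26.5
tool_pos: [0.5369, -0.0372, 0.1266]
tool_rot: [0.004, 0.733, 0.68, 0.003]
contact_force: [0.2, 0.8, -0.4]
gripper_width: 0.587
grasp_force: 0.0
time: 27.12
tool_pos: [0.4266, -0.1185, 0.2202]
tool_rot: [-0.001, 0.734, 0.68, 0.0]
contact_force: [0.2, -0.3, 0.1]
gripper_width: 0.587
grasp_force: 0.0
top 812 [ 5.16735688e-01  2.37220264e-05 -2.94899021e-03] [0.56537379 0.15087034 0.02744637] -29.165241683023606
side 447 [ 0.51359615  0.00066731 -0.0043864 ] [0.57535337 0.17373204 0.02688974] -4.562626058242707
```

View pics/top3.png

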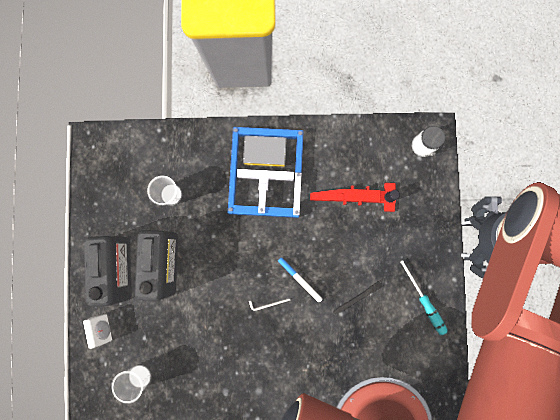

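View pics/side3.png

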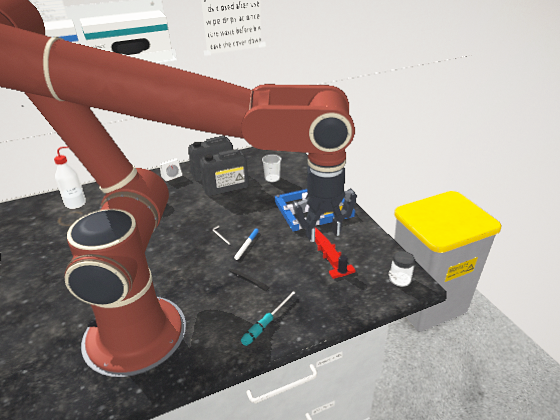

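Both pictures show the wedge lying flat from (310,195) to (395,197), clear of the frame edge at column 302. The jaw is back off the block, and the block, jar, beaker and marker are where they started.

```bash
python3 -c "
from plant import manip
print(manip.job_done())"
```

```text
the job is handed in; nothing more can be done
None
```

The wedge is out: it lies released and flat on the worktop, about 3 cm clear of the frame, with the jaw sprung back and the block, jar, beaker and marker undisturbed in the final pictures; I handed the job in at about 27 s.

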